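Clamp a boot-stretching form in the shaping jig with its eccentric knob

TASK

Take the red boot-stretching form from the black mat and lay it flat in the bed of the shaping jig, between the blue fence and the open eccentric knob, with its square heel pushed right up against the blue end stop. Then turn the knob clockwise until its off-centre lobe bears firmly on the form and holds its long side flush against the fence, and let go. Leave the small blue form, the can and the screwdriver where they are.

Things in the scene. Friction and masses are not known exactly. Their poses are not given: they have to be found in the camera images.
- jig: Fixed shaping jig on the table: aluminium bed plate 200 (x) x 196 (y) x 12 mm; origin at the centre of its underside, z up, bed at z = 12. Blue fence along +y, blue end stop across +x, eccentric knob turning about a vertical axis at x = 30, y = -37. Clamped home, the red form's centre is at x = 18, y = 45, z = 25, its axes parallel to the jig's. Position, yaw and side of the table vary.
- cam (a joint): Knob angle, rad, 0 to 2.6, growing clockwise seen from above; starts open at 0 to 0.5. Stiff (0.15 N m): stays where left. At 0 the 60 mm wide form has 12 mm of play between disc and fence; the play is gone at about 1.77 and 0.1 to 0.2 more bears firmly, with fast growing resistance. Friction then keeps it clamped. The turning lobe also drags the form towards the end stop.
- cam_grip (a point): Where to grip the knob: on its axis, 51 mm above the bed, 9 mm below the top of its black bar handle (70 long, 16 thick, 28 high, centred on the axis). The bar lies along the jig's x at joint 0 and turns with the knob. Grip across the 16 mm.
- mat: Fixed black rubber mat, 200 x 130 x 4 mm, on which the red form lies at the start; origin at the centre of its underside.
- form_center (a point): Centre of the body of the loose red boot-stretching form (0.3 to 0.5 kg): a plastic block 124 long (x), 60 wide (y), 26 high, with a square heel at +x (62 mm from here) and a round toe of radius 30 at -x. This point is half-way up the block, 13 mm above its underside. A black upright grip rib stands on it, along x, centred: 70 long, 20 thick, 38 high (from 13 to 51 mm above this point).
- form_grip (a point): Centre of the red form's grip rib but 2 mm higher than half-way: 47 mm above the form's underside, 17 mm below the rib's top; grip the rib here across its 20 mm thickness (the form's y).
- form_toe (a point): Tip of the red form's round toe, 62 mm from its centre towards the form's -x, 13 mm above the underside.
- small_form_center (a point): Bystander: centre of the block of a smaller loose blue form, 100 x 44 x 26 mm, with a black grip rib 50 x 20 x 38 mm on top. Leave alone.
- can: Bystander: loose standing spray can, 52 mm diameter, 150 high, yellow; origin at the centre of its underside. Leave alone.
- driver: Bystander: loose screwdriver 190 mm long, lying at the table's far side. Leave alone.
- jig_fence (a point): Middle of the top inner edge of the jig's blue fence, which looks to the jig's -y: at x = 2, y = 75, z = 30 in the jig. The fence is 14 mm thick, 180 long (x = -88 to 92) and rises 18 mm above the bed.
- jig_stop (a point): Point on the top inner edge of the jig's blue end stop, which looks to the jig's -x: at x = 80, y = 45, z = 30 in the jig. The stop spans y = 12 to 89 and rises 18 mm above the bed.
- cam_lobe (a point): Tip of the knob's off-centre lobe, by a red dot: farthest rim point, 60 mm from the axis, of the steel disc (radius 50, 20 thick, 1 to 21 mm above the bed) centred 10 mm off the axis. It points to the jig's -y at joint 0, to -x at 1.57, to +y (the fence) at 3.14. This point is half-way up the disc.
Not all that is in view belongs to the job. Of the things that look like the part that bears form_center, the smallest one is meant.

How it is judged:
By the outcome, as a careful person would: the job done as asked, in the order asked, and still so for the second after the job is handed in, with the robot touching nothing.
It also fails if it takes over 64 s, if anything falls off the work surface, if the arm or the gripper's body presses on something with over 40 N, if the wrist force passes 120 N, or if a joint passes its speed limit or range.

ROBOT

A 7-joint arm with a two-finger parallel gripper is mounted at the origin on the work surface. World frame = base frame: x ahead of the robot, y to its left, z up, the work surface at z = 0. Lengths are in m, angles in rad, forces in N, time in s.
With the tool pointing down it reaches from about 0.4 to 0.85 m from the base axis. Payload 4.5 kg.
Tool frame: the origin (TCP) lies on the centre line of the jaws, within the pads' length; the fingertips stand 8 mm ahead of it and the grasp point (between the pads) lies 11 mm behind it; z points along the fingers, x is the direction in which the jaws open and shut, and the axes are right-handed (so a half turn about z gives the same grasp; the last joint's range is limited). The gripper opens to 88 mm and grips with 3 to 60 N. Pads are 18 mm wide; open, the fingers measure 123 mm over their backs; the gripper's body (75 mm by 187 mm) begins 45 mm behind the grasp point.
Start: joints at [-1.091, 0.689, -0.195, 1.565, 0.157, 0.902, -0.215], TCP at [0.269, 0.564, 0.247] pointing down, gripper open.
Joint ranges: [-3.01, 3.01], [-0.46, 2.08], [-1.47, 1.51], [0.13, 2.56], [-1, 4.14], [0.04, 2.09], [-2.66, 2.66]. Speed limits (rad/s): [2.57, 2.57, 3.14, 3.14, 3.14, 3.14, 3.14].

INTERFACE

Orientations are given as a unit quaternion [x, y, z, w].
In Python, from plant import r gives the robot as it stands.
- The arm moves only by the shell command python3 -m pendant 'ROWS' [FORCE]. ROWS is JSON, a list of rows, each a list of 3 entries, a list of its own where there are three numbers: the turn, a rotation vector about the tool's x, y, z in rad, then the shift along the tool's x, y, z in m, then the opening, from 0 (shut) to 1 (fully open). In form: [[[wx, wy, wz], [tx, ty, tz], claw], ...]. A call has 1 to 10 rows; each row is the pose to reach, as a shift and turn from the pose commanded when the call began, along the tool's axes at that moment; what a row does not reach only later rows make up. A row lasts 1/10 s, in which the tool goes at most 50 mm and 8.59 degrees, less where a joint would pass 70% of its speed; a pose out of reach is approached as far as the arm can. A call with a gripper value outside its range is refused whole. The fingers move at their own pace and stop on an object; FORCE is the grip in N (left out, the last holds). Time passes only in rows, so rows that repeat a pose let the fingers close. It gives the time, the measured TCP pose, the force and the opening at its end, in the units of the state.
- r.get_state(): the state, without advancing time (a new reading comes with each control period).
- r.snapshot(name): name is "scene" or "top" or "wrist"; returns a dict with "image" (420x560x3 uint8, red, green, blue), "mtx" (3x3 intrinsics, pixels), "R" (3x3) and "t" (3): a world point X has camera coordinates R X + t; the wrist camera has in their place "T_tool_cam" (4x4, takes a point from camera to tool coordinates, whose origin is the TCP and whose axes are the tool frame's). Camera axes: x right, y down, z forward; pixel columns grow to the right and rows downward; lengths in m; the calibration is good to about 2 mm. A picture is of the moment at which its call begins: read the wrist's pose just before it. There is no depth.
- r.finish_job(): hands the job in, once; it reports no verdict.
The state is a dict: "clock": time; "q": joint angles; "qd": joint speeds; "joint_torque": joint torques, N m; "tool_pos": TCP position; "eef_rot": TCP orientation; "contact_force": force on the tool from outside, world axes, zero at the start; "moment": the same for the moment, N m; "opening": opening from 0.0 (shut) to 1.0 (fully open).
Only numpy, scipy, OpenCV 4.12 (cv2) and the standard library are available. Lean on these libraries where they do the work, as an engineer would, in place of code of your own. Each camera call takes 0.05 s, during which the arm holds its last target. There are 200 camera calls.

## Working session

There is one attempt and no reset: what is moved stays moved. The work goes in short steps, Python scripts to look and compute and a shell command to move; the robot and the scene stay as the last step left them, time stands still between calls to the robot, and variables do not carry over. Pictures are saved under pics/ and viewed, about 8 in all and at most 12, crops included, and the job is handed in when it is done.

```bash
mkdir -p pics; ls
python3 - <<'E'
from plant import r
import cv2,json,numpy as np
s=r.get_state(); print(s)
for n in("scene","top"):
    p=r.snapshot(n); cv2.imwrite(f"pics/{n}0.png",p["image"][:,:,::-1])
    np.savez(f"pics/{n}0.npz",**p); print(n,p["mtx"],p["R"],p["t"])
E
```

```text
pics
{'clock': 0.0, 'q': array([-1.09122995,  0.69002322, -0.19449674,  1.56633678,  0.15732348,
        0.90251382, -0.21509509]), 'qd': array([-0.00100174,  0.00093814, -0.00080407, -0.00043925,  0.00012686,
       -0.00107144, -0.00040727]), 'joint_torque': array([ 9.20508573e-04, -5.27561152e+01, -1.26616392e+00, -1.53424573e+01,
       -5.25027502e-02,  6.54294287e-03,  1.67313101e-04]), 'tool_pos': array([0.26925814, 0.563335  , 0.24588704]), 'eef_rot': array([ 8.45892219e-01,  5.33353038e-01, -7.51741588e-04,  5.70850574e-04]), 'contact_force': array([ 0.29277256, -0.92973022, -0.33047218]), 'moment': array([ 0.03943767,  0.0067828 , -0.00262525]), 'opening': 1.0002345872823741}
scene [[471.66944892   0.         284.79583925]
 [  0.         471.66944892 212.17615519]
 [  0.           0.           1.        ]] [[ 0.2491541   0.96825155  0.02027733]
 [ 0.59983233 -0.13784523 -0.78816233]
 [-0.76034427  0.20853688 -0.61513329]] [-0.1473839  -0.26639548  1.91079361]
top [[504.50569528   0.         280.28292252]
 [  0.         504.50569528 203.5629527 ]
 [  0.           0.           1.        ]] [[ 0.00190434 -0.99995911 -0.00884013]
 [-0.99684558 -0.00119686 -0.07935656]
 [ 0.07934273  0.00896336 -0.9968071 ]] [-0.00886356  0.52746458  1.33254693]
```

View pics/top0.png

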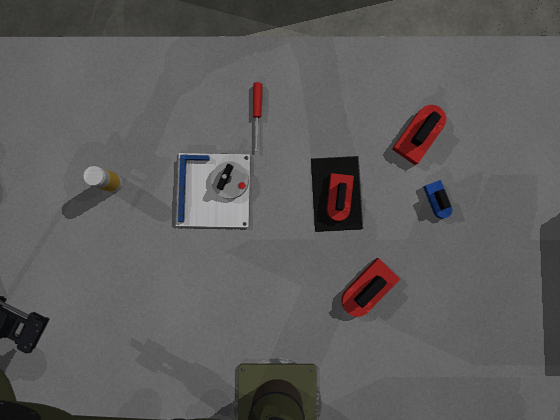

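View pics/scene0.png

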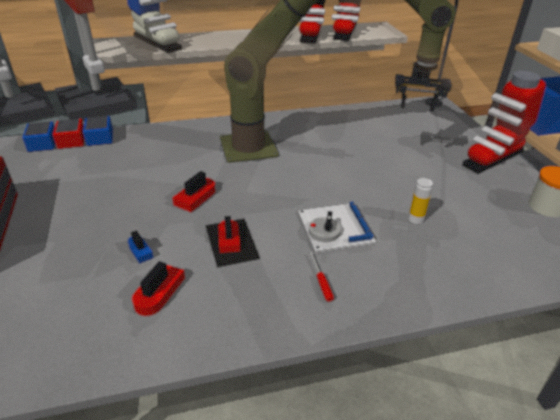

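The top view shows three red forms: one on the black mat at (340,196), and two larger ones at (420,134) and (371,288). The one on the mat is the smallest and fits the description. Its toe points down in the image, so its heel is towards world +x. The jig is at (213,190), with the fence on the left (world +y) and the stop at the top (world +x). I'll confirm with an enlarged crop and measure.

```bash
cat > h.py <<'E'
import numpy as np,cv2
from scipy.spatial.transform import Rotation as Ro
def ray(uv,z,K,R,t):
    uv=np.atleast_2d(uv).astype(float)
    d=np.c_[(uv-K[:2,2])/[K[0,0],K[1,1]],np.ones(len(uv))]@R   # R^T d
    c=-R.T@t
    return (c+d*((z-c[2])/d[:,2])[:,None])[:,:2]
def proj(X,K,R,t):
    c=np.atleast_2d(X)@R.T+t; p=c@K.T; return p[:,:2]/p[:,2:]
def wristcam(s,p):
    T=np.eye(4);T[:3,:3]=Ro.from_quat(s["eef_rot"]).as_matrix();T[:3,3]=s["tool_pos"]
    W=np.linalg.inv(T@p["T_tool_cam"]); return p["mtx"],W[:3,:3],W[:3,3]
def mask(im,c):
    h=cv2.cvtColor(im,cv2.COLOR_RGB2HSV); H,S,V=h[...,0],h[...,1],h[...,2]
    if c=="red": m=((H<8)|(H>172))&(S>150)&(V>60)
    if c=="blue": m=(H>100)&(H<130)&(S>120)&(V>40)
    if c=="white": m=(S<50)&(V>165)
    return m.astype(np.uint8)*255
def rect(P):
    c,wh,a=cv2.minAreaRect((P*1000).astype(np.float32)); return np.round(c,1),np.round(wh,1),round(a,2)
E
python3 - <<'E'
from h import *
p=dict(np.load("pics/top0.npz")); im=p["image"];C=(p["mtx"],p["R"],p["t"])
def big(m,box):
    x0,y0,x1,y1=box; z=np.zeros_like(m); z[y0:y1,x0:x1]=m[y0:y1,x0:x1]
    return z
m=big(mask(im,"red"),(312,157,362,232)); q=cv2.findNonZero(m)[:,0]
print("form top z=.03",rect(ray(q,.030,*C)), len(q))
m=big(mask(im,"white")|mask(im,"blue"),(165,145,258,235)); q=cv2.findNonZero(m)[:,0]
print("jig",rect(ray(q,.012,*C)),len(q))
m=big(mask(im,"blue"),(165,145,258,235)); q=cv2.findNonZero(m)[:,0]
print("blue z=.03",rect(ray(q,.030,*C)),len(q))
m=big(mask(im,"red"),(230,176,252,195)); q=cv2.findNonZero(m)[:,0];print("dot",ray(q.mean(0),.033,*C),len(q))
cr=cv2.resize(im[145:240,165:370],None,fx=3.9,fy=3.9,interpolation=cv2.INTER_CUBIC)
cv2.imwrite("pics/crop.png",cr[:,:,::-1])
E
```

```text
form top z=.03 (array([ 544.9, -166.1]), array([ 62.1, 124.9]), 83.8) 799
jig (array([566. , 175.2]), array([191.6, 196.7]), 88.76) 2283
blue z=.03 (array([568.5, 225.7]), array([ 75.7, 178.7]), 88.91) 429
dot [[0.57590852 0.09564741]] 31
```

View pics/crop.png

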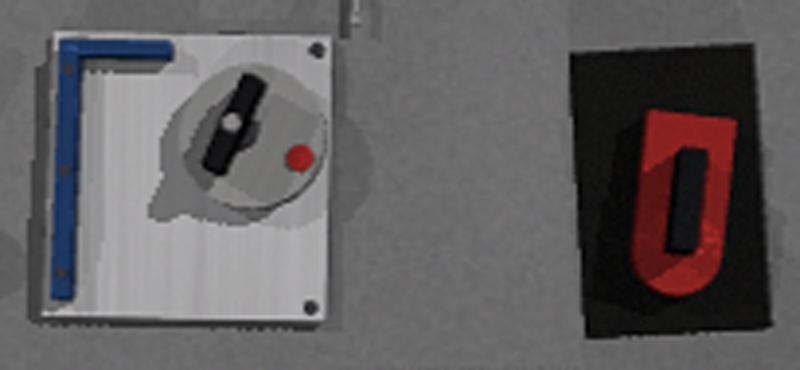

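Confirmed: the red form on the mat is the smallest of the three, with its heel at the top (crop 690,115) and toe at the bottom (680,290). Its centre is about (545,-166) mm and its yaw -6.2°. The jig is at about (565.5,175.2) mm, yaw -1.1°, and the knob is at about 0.42 rad. Next I'll compute the move.

```bash
cat >> h.py <<'E'
def delta(s,xyz,ang):
    """shift (tool axes) and turn about tool axes to reach TCP xyz, pointing down, tool x at world angle ang (deg)"""
    R=Ro.from_quat(s["eef_rot"]); a=np.radians(ang)
    x=np.array([np.cos(a),np.sin(a),0]); z=np.array([0,0,-1.]); G=Ro.from_matrix(np.c_[x,np.cross(z,x),z])
    print("t",np.round(R.inv().apply(np.array(xyz)-s["tool_pos"]),4),"w",np.round((R.inv()*G).as_rotvec(),4))
E
python3 - <<'E'
from h import *
from plant import r
delta(r.get_state(),(.545,-.166,.25),83.8)
E
```

```text
t [-0.5393  0.5632 -0.0031] w [-1.000e-04  1.600e-03 -3.375e-01]
```

```bash
python3 -m pendant '[[[0,0,-0.12],[-0.034,0.035,0],1],[[0,0,-0.24],[-0.068,0.070,0],1],[[0,0,-0.3375],[-0.102,0.106,0],1],[[0,0,-0.3375],[-0.136,0.142,0],1],[[0,0,-0.3375],[-0.170,0.177,0],1],[[0,0,-0.3375],[-0.204,0.213,0],1],[[0,0,-0.3375],[-0.238,0.248,0],1],[[0,0,-0.3375],[-0.272,0.284,0],1],[[0,0,-0.3375],[-0.306,0.319,0],1],[[0,0,-0.3375],[-0.340,0.355,0],1]]' 30
python3 - <<'E'
from h import *
from plant import r
s=r.get_state();print(s["q"]);delta(s,(.545,-.166,.25),83.8)
E
```

```text
clock: 1.1
tool_pos: [0.4434, 0.1022, 0.2466]
eef_rot: [0.744, 0.668, -0.0, -0.0]
contact_force: [0.6, 0.9, -0.0]
opening: 1.002
[-0.08833248  0.4884212  -0.35753256  2.05225525  0.27600495  0.64618736
  0.83347908]
t [-0.2557  0.1299 -0.0034] w [-0.0003  0.      0.0003]
```

```bash
python3 -m pendant '[[[0,0,0],[-0.043,0.022,0],1],[[0,0,0],[-0.086,0.044,0],1],[[0,0,0],[-0.129,0.066,0],1],[[0,0,0],[-0.172,0.088,0],1],[[0,0,0],[-0.215,0.110,0],1],[[0,0,0],[-0.256,0.130,0],1],[[0,0,0],[-0.256,0.130,0],1],[[0,0,0],[-0.256,0.130,0],1]]'
python3 - <<'E'
from h import *
from plant import r
s=r.get_state();print(s["q"]);delta(s,(.545,-.166,.25),83.8)
s=r.get_state();p=r.snapshot("wrist");cv2.imwrite("pics/w1.png",p["image"][:,:,::-1]);C=wristcam(s,p)
print("form px",proj([[.545,-.166,.03]],*C))
m=mask(p["image"],"red");q=cv2.findNonZero(m)[:,0];print(len(q),rect(ray(q,.03,*C)), -C[1].T@C[2])
E
```

```text
clock: 1.9
tool_pos: [0.5443, -0.1653, 0.246]
eef_rot: [0.745, 0.667, -0.0, -0.001]
contact_force: [0.0, 0.5, 0.3]
opening: 1.0
[ 0.43809414  0.63172977 -0.37713168  1.73253923  0.29695539  0.83522342
  1.38585303]
t [-0.0007  0.0008 -0.004 ] w [-0.0012 -0.0006 -0.0026]
form px [[282.39348979 180.41605447]]
7772 (array([ 619.8, -142. ]), array([453.1, 380.4]), 67.47) [ 0.46132627 -0.15658782  0.38249966]
```

View pics/w1.png

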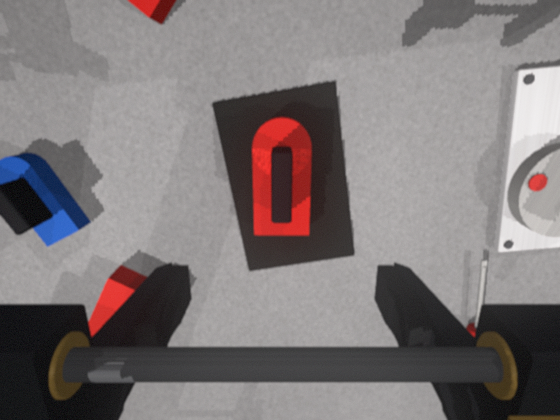

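The wrist view shows the red form centred near (282,180), square heel at the bottom (row 236) and toe at the top (row 118). The fingers straddle the approach.

Run:
```python
from h import *
from plant import r
s=r.get_state();p=r.snapshot("wrist");C=wristcam(s,p)
m=mask(p["image"],"red");n,l,st,ce=cv2.connectedComponentsWithStats(m)
i=l[200,262];q=cv2.findNonZero((l==i).astype(np.uint8))[:,0].astype(float);print(st[i])
# per-row left/right edges on straight part rows 175..228, heel row per column
L=[];Rr=[]
for v in range(172,230):
    u=q[q[:,1]==v,0];L.append((u.min()-.5,v));Rr.append((u.max()+.5,v))
B=[(u,q[q[:,0]==u,1].max()+.5) for u in range(258,308)]
def fit(P):
    P=ray(P,.03,*C)*1000;v=cv2.fitLine(P.astype(np.float32),cv2.DIST_HUBER,0,.01,.01).ravel();return v
l1,l2,b=map(fit,(L,Rr,B))
for v in(l1,l2,b):print(v,np.degrees(np.arctan(v[1]/v[0])))
d=l1[:2]*np.sign(l1[0])+l2[:2]*np.sign(l2[0]);d/=np.linalg.norm(d);nn=np.array([-d[1],d[0]])
print("width",nn@(l1[2:]-l2[2:]),"yaw",np.degrees(np.arctan2(d[1],d[0])))
c=nn*(nn@(l1[2:]+l2[2:])/2)+d*(d@b[2:]-62);print("centre",c)
delta(s,(c[0]/1000,c[1]/1000,.04),np.degrees(np.arctan2(d[1],d[0]))+90)
```

```text
[ 249  116   62  121 5240]
[ 9.9334085e-01 -1.1521286e-01  5.6573505e+02 -2.0055559e+02] -6.615902
[ 9.93202686e-01 -1.16397716e-01  5.58823242e+02 -1.37819885e+02] -6.6842494
[ 1.07676275e-01  9.94185984e-01  6.05613647e+02 -1.76770721e+02] 83.81862
width -61.51319 yaw -6.6500754
centre [ 544.32196 -167.09412]
t [-0.0038  0.0007  0.2063] w [-0.0012 -0.0012  0.0083]
```

```bash
python3 -m pendant '[[[0,0,0.006],[-0.003,0.0005,0.04],1],[[0,0,0.006],[-0.003,0.0005,0.08],1],[[0,0,0.006],[-0.003,0.0005,0.12],1],[[0,0,0.006],[-0.003,0.0005,0.16],1],[[0,0,0.006],[-0.003,0.0005,0.185],1],[[0,0,0.006],[-0.003,0.0005,0.203],1],[[0,0,0.006],[-0.003,0.0005,0.203],1],[[0,0,0.006],[-0.003,0.0005,0.203],0],[[0,0,0.006],[-0.003,0.0005,0.203],0],[[0,0,0.006],[-0.003,0.0005,0.203],0]]' 40
python3 -m pendant '[[[0,0,0],[0,0,0],0],[[0,0,0],[0,0,0],0],[[0,0,0],[0,0,0],0],[[0,0,0],[0,0,0],0],[[0,0,0],[0,0,0],0]]'
```

```text
clock: 3.0
tool_pos: [0.5457, -0.1673, 0.045]
eef_rot: [0.746, 0.666, 0.001, 0.001]
contact_force: [0.2, -0.2, -0.4]
opening: 0.75
clock: 3.5
tool_pos: [0.5449, -0.1675, 0.0437]
eef_rot: [0.746, 0.666, 0.0, -0.0]
contact_force: [-0.0, 1.0, 0.0]
opening: 0.294
```

```bash
python3 -m pendant '[[[0,0,0],[0,0,0],0],[[0,0,0],[0,0,0],0],[[0,0,0],[0,0,0],0],[[0,0,0],[0,0,0],0],[[0,0,0],[0,0,0],0]]'
python3 -m pendant '[[[0,0,0],[0,0,-0.02],0],[[0,0,0],[0,0,-0.05],0],[[0,0,0],[0,0,-0.08],0],[[0,0,0],[0,0,-0.11],0],[[0,0,0],[0,0,-0.13],0],[[0,0,0],[0,0,-0.13],0],[[0,0,0],[0,0,-0.13],0]]'
python3 - <<'E'
from h import *
from plant import r
s=r.get_state();print(s["contact_force"],s["moment"])
p=r.snapshot("wrist");cv2.imwrite("pics/w2.png",p["image"][:,:,::-1])
delta(s,(.578,.215,.174),88.9)
E
```

```text
clock: 4.0
tool_pos: [0.545, -0.1672, 0.0437]
eef_rot: [0.746, 0.666, 0.0, -0.0]
contact_force: [-0.2, 1.3, 0.0]
opening: 0.225
clock: 4.7
tool_pos: [0.544, -0.1678, 0.1728]
eef_rot: [0.746, 0.665, -0.001, -0.0]
contact_force: [-1.0, -0.1, -5.3]
opening: 0.223
[-0.99340122 -0.079887   -5.31288904] [0.01033326 0.0582247  0.02186367]
t [ 0.3842 -0.0101 -0.0013] w [-0.0016  0.0002 -0.0956]
```

View pics/w2.png

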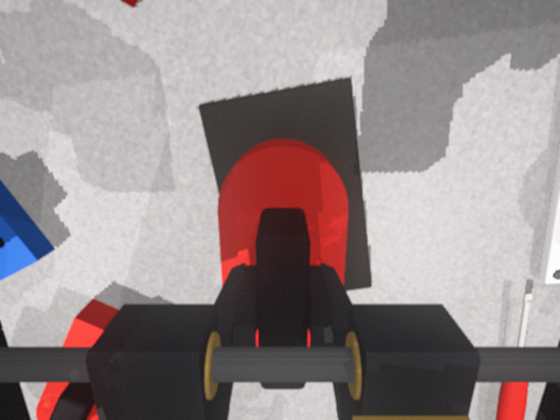

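The form hangs straight and firmly in the jaws, toe at (283,140). The opening is 0.223 (about 20 mm) and the measured weight is about 5 N. Now over to the jig.

```bash
python3 -m pendant '[[[0,0,-0.03],[0.043,-0.001,0],0],[[0,0,-0.06],[0.086,-0.002,0],0],[[0,0,-0.0956],[0.129,-0.003,0],0],[[0,0,-0.0956],[0.172,-0.004,0],0],[[0,0,-0.0956],[0.215,-0.006,0],0],[[0,0,-0.0956],[0.258,-0.007,0],0],[[0,0,-0.0956],[0.301,-0.008,0],0],[[0,0,-0.0956],[0.343,-0.009,0],0],[[0,0,-0.0956],[0.384,-0.01,0],0],[[0,0,-0.0956],[0.384,-0.01,0],0]]'
python3 -m pendant '[[[0,0,0],[0,0,0],0],[[0,0,0],[0,0,0],0]]'
python3 - <<'E'
from h import *
from plant import r
s=r.get_state();p=r.snapshot("wrist");C=wristcam(s,p)
im=p["image"].copy();
for X in([.5655-.088,.251+.0017,.030],[.5655+.02,.250,.03]):
    u=proj([X],*C)[0];print(u);cv2.circle(im,tuple(int(round(a)) for a in u),3,(0,255,0),1)
cv2.imwrite("pics/w3.png",im[:,:,::-1]);np.savez("pics/w3.npz",image=p["image"],K=C[0],R=C[1],t=C[2])
delta(s,(.578,.215,.174),88.9)
E
```

```text
clock: 5.75
tool_pos: [0.5767, 0.2251, 0.1721]
eef_rot: [0.71, 0.704, 0.002, -0.003]
contact_force: [0.4, -0.1, -4.7]
opening: 0.22
clock: 5.95
tool_pos: [0.578, 0.2131, 0.172]
eef_rot: [0.714, 0.7, -0.002, 0.0]
contact_force: [0.4, -0.0, -4.3]
opening: 0.223
[334.86545163  69.28148023]
[327.96832409 208.28814121]
t [ 0.0019 -0.0001 -0.002 ] w [-0.0028  0.0031 -0.0005]
```

View pics/w3.png

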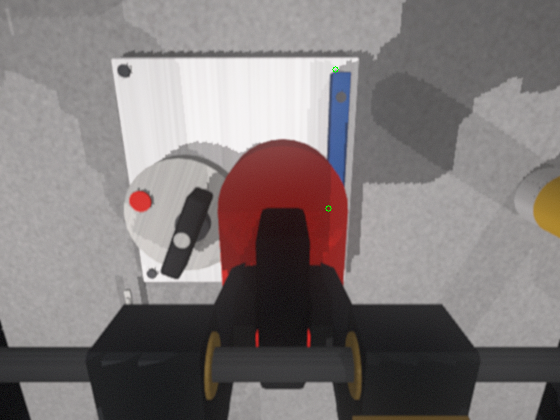

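The form hangs over the bed. The fence's inner end is at (331,72), against (335,69) predicted, and the knob bar runs from (203,190) to (170,277). I'll refine the jig pose from this view.

Run:
```python
from h import *
p=np.load("pics/w3.npz");im=p["image"];C=(p["K"],p["R"],p["t"]);print(C[0][0,0],-C[1].T@C[2])
m=mask(im,"blue");I=[];O=[]
for v in range(78,150):
    u=np.where(m[v,300:380])[0]+300
    if len(u)>5:I.append((u.min()-.5,v));O.append((u.max()+.5,v))
def fit(P,z):
    P=ray(P,z,*C)*1000;v=cv2.fitLine(P.astype(np.float32),cv2.DIST_HUBER,0,.01,.01).ravel();return v,np.degrees(np.arctan(v[1]/v[0]))
print("inner",fit(I,.03));print("outer",fit(O,.03))
b=[(u,np.where(m[:,u])[0].min()-.5) for u in range(334,348)];print("end",ray(b,.03,*C).mean(0),b[::4])
g=im.astype(int).min(2)
Lp=[]
for v in range(75,150):
    u=np.where(g[v,60:200]>140)[0]
    if len(u):Lp.append((u.min()+59.5,v))
print("plate -y edge z12",fit(Lp,.012),Lp[::25])
T=[(u,np.where(g[20:120,u]>140)[0].min()+19.5) for u in range(140,320,5)]
print("plate -x edge",fit(T,.012),T[::12])
d=mask(im,"red");d[:,200:]=0;q=cv2.findNonZero(d)[:,0];print("dot",q.mean(0),ray(q.mean(0),.033,*C)*1000)
```

```text
348.8889598479708 [0.49480868 0.21463217 0.30862914]
inner (array([ 9.9977034e-01, -2.1430543e-02,  5.1168494e+02,  2.5029582e+02],
      dtype=float32), np.float32(-1.2279736))
outer (array([ 9.9941301e-01, -3.4258023e-02,  5.1518304e+02,  2.6275308e+02],
      dtype=float32), np.float32(-1.9632242))
end [0.4797956  0.25693857] [(334, np.float64(72.5)), (338, np.float64(72.5)), (342, np.float64(72.5)), (346, np.float64(72.5))]
plate -y edge z12 (array([ 9.7547764e-01, -2.2009869e-01,  5.1719666e+02,  2.7748756e+01],
      dtype=float32), np.float32(-12.7148285)) [(np.float64(59.5), 75), (np.float64(60.5), 100), (np.float64(59.5), 125)]
plate -x edge (array([2.0164391e-02, 9.9979669e-01, 4.3970102e+02, 1.6431770e+02],
      dtype=float32), np.float32(88.84458)) [(140, np.float64(19.5)), (200, np.float64(19.5)), (260, np.float64(19.5))]
dot [139.96960486 200.75379939] [[575.13727955  94.39531931]]
```

```bash
python3 -m pendant '[[[0,0,0],[0.001,-0.001,0.03],0],[[0,0,0],[0.001,-0.001,0.06],0],[[0,0,0],[0.001,-0.001,0.085],0],[[0,0,0],[0.001,-0.001,0.1],0],[[0,0,0],[0.001,-0.001,0.108],0],[[0,0,0],[0.001,-0.001,0.114],0],[[0,0,0],[0.001,-0.001,0.116],0],[[0,0,0],[0.001,-0.001,0.116],0],[[0,0,0],[0.001,-0.001,0.116],0]]'
python3 - <<'E'
from h import *
from plant import r
s=r.get_state();print(s["contact_force"],s["moment"],s["tool_pos"]);delta(s,(.5766,.2143,.0525),88.8)
E
```

```text
clock: 6.9
tool_pos: [0.5784, 0.2165, 0.0586]
eef_rot: [0.714, 0.7, 0.001, 0.0]
contact_force: [-1.7, -0.1, -3.9]
opening: 0.22
[-1.66940587 -0.06416687 -3.92631504] [0.01809825 0.01859626 0.00267872] [0.57841112 0.21645957 0.05858249]
t [-0.0022 -0.0018  0.0061] w [ 0.0015 -0.0008  0.0022]
```

```bash
python3 -m pendant '[[[0,0,0],[-0.001,0,0.003],0],[[0,0,0],[-0.0015,0,0.0055],0],[[0,0,0],[-0.0015,0.001,0.0055],0],[[0,0,0],[-0.0015,0.002,0.0055],0],[[0,0,0],[-0.0015,0.003,0.0055],0],[[0,0,0],[-0.0015,0.004,0.0055],0],[[0,0,0],[-0.0015,0.004,0.0055],0]]'
python3 -m pendant '[[[0,0,0],[0,0.001,0],0],[[0,0,0],[0,0.002,0],0],[[0,0,0],[0,0.002,0],0]]'
```

```text
clock: 7.6
tool_pos: [0.5821, 0.2147, 0.0523]
eef_rot: [0.714, 0.7, 0.0, 0.0]
contact_force: [0.6, -1.0, -4.5]
opening: 0.225
clock: 7.9
tool_pos: [0.584, 0.2145, 0.0522]
eef_rot: [0.714, 0.7, 0.0, 0.0]
contact_force: [-0.5, 0.1, -3.4]
opening: 0.222
```

```bash
python3 -m pendant '[[[0,0,0],[0,0.001,0],0],[[0,0,0],[0,0.002,0],0],[[0,0,0],[0,0.002,0],0]]'
python3 -m pendant '[[[0,0,0],[0,0.001,0],0],[[0,0,0],[0,0.0015,0],0],[[0,0,0],[0,0.0015,0],0]]'
```

```text
clock: 8.2
tool_pos: [0.5849, 0.2145, 0.052]
eef_rot: [0.714, 0.701, -0.001, -0.0]
contact_force: [-2.6, 0.2, -2.8]
opening: 0.224
clock: 8.5
tool_pos: [0.585, 0.2145, 0.0519]
eef_rot: [0.713, 0.701, -0.002, -0.001]
contact_force: [-5.3, 0.4, -2.6]
opening: 0.223
```

```bash
python3 -m pendant '[[[0,0,0],[0,0.001,0.001],0],[[0,0,0],[0,0.002,0.002],0],[[0,0,0],[0,0.002,0.002],0]]'
```

```text
clock: 8.8
tool_pos: [0.5849, 0.2144, 0.0517]
eef_rot: [0.713, 0.701, -0.003, -0.002]
contact_force: [-13.8, -1.9, 15.8]
opening: 0.224
```

Firm on both the bed and the stop. Release and retreat upwards.

```bash
python3 -m pendant '[[[0,0,0],[0,-0.001,-0.001],0.5],[[0,0,0],[0,-0.001,-0.001],0.5],[[0,0,0],[0,-0.001,-0.001],0.5],[[0,0,0],[0,-0.001,-0.001],0.5],[[0,0,0],[0,-0.001,-0.001],0.5],[[0,0,0],[0,-0.001,-0.03],0.5],[[0,0,0],[0,-0.001,-0.06],0.5],[[0,0,0],[0,-0.001,-0.1],0.5],[[0,0,0],[0,-0.001,-0.14],0.5],[[0,0,0],[0,-0.001,-0.16],0.5]]'
python3 - <<'E'
from h import *
from plant import r
delta(r.get_state(),(.595,.137,.21),65)
p=r.snapshot("top");C=(p["mtx"],p["R"],p["t"])
m=mask(p["image"],"red");z=np.zeros_like(m);z[150:232,170:228]=m[150:232,170:228];q=cv2.findNonZero(z);print(len(q) if q is not None else 0)
E
```

```text
clock: 9.8
tool_pos: [0.5898, 0.2152, 0.2138]
eef_rot: [0.714, 0.7, 0.003, 0.001]
contact_force: [0.1, -0.8, -0.7]
opening: 0.502
t [-0.0781  0.0066  0.0037] w [ 0.0042 -0.0035  0.4173]
51
```

```bash
python3 -m pendant '[[[0,0,0.12],[-0.03,0.002,0],0.6],[[0,0,0.24],[-0.06,0.004,0],0.6],[[0,0,0.36],[-0.078,0.0065,0],0.6],[[0,0,0.417],[-0.078,0.0065,0],0.6],[[0,0,0.417],[-0.078,0.0065,0],0.6],[[0,0,0.417],[-0.078,0.0065,0],0.6]]'
python3 - <<'E'
from h import *
from plant import r
s=r.get_state();print(s["q"]);delta(s,(.595,.137,.21),65)
p=r.snapshot("wrist");C=wristcam(s,p);cv2.imwrite("pics/w4.png",p["image"][:,:,::-1])
np.savez("pics/w4.npz",image=p["image"],K=C[0],R=C[1],t=C[2]);print(proj([[.5951,.1368,.072]],*C))
E
```

```text
clock: 10.45
tool_pos: [0.5931, 0.137, 0.2098]
eef_rot: [0.843, 0.539, -0.0, -0.0]
contact_force: [1.0, -0.1, -0.3]
opening: 0.605
[-0.18260845  0.71311366 -0.2120116   1.65412794  0.19318608  0.79525807
  0.65730935]
t [ 0.0008  0.0017 -0.0002] w [-0.0006 -0.0002  0.003 ]
[[283.65976841 203.64040901]]
```

View pics/w4.png

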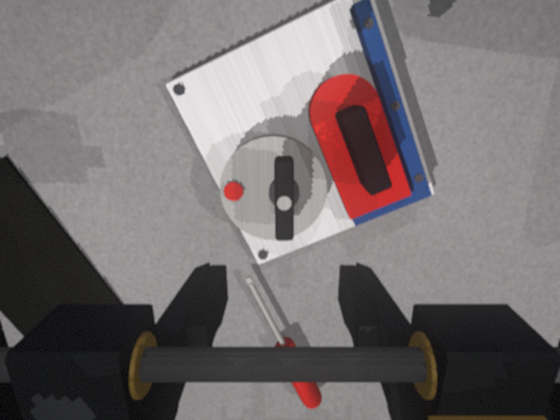

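The form lies in the bed with its heel at the stop (370,215). The boss on the knob's axis is at (284,203), within a pixel of the prediction, and the bar (284,155–240) is parallel to the finger planes. Now grip the knob.

```bash
python3 -m pendant '[[[0,0,0],[0.0008,0.0017,0.04],0.6],[[0,0,0],[0.0008,0.0017,0.08],0.6],[[0,0,0],[0.0008,0.0017,0.11],0.6],[[0,0,0],[0.0008,0.0017,0.135],0.6],[[0,0,0],[0.0008,0.0017,0.15],0.6],[[0,0,0],[0.0008,0.0017,0.1565],0.6],[[0,0,0],[0.0008,0.0017,0.1565],0.6],[[0,0,0],[0.0008,0.0017,0.1565],0],[[0,0,0],[0.0008,0.0017,0.1565],0],[[0,0,0],[0.0008,0.0017,0.1565],0]]' 50
python3 -m pendant '[[[0,0,0],[0,0,0],0],[[0,0,0],[0,0,0],0],[[0,0,0],[0,0,0],0],[[0,0,0],[0,0,0],0],[[0,0,0],[0,0,0],0],[[0,0,0],[0,0,0],0],[[0,0,0],[0,0,0],0]]' 50
python3 - <<'E'
from h import *
from plant import r
s=r.get_state();print(s["contact_force"],s["moment"]);delta(s,(.5951,.1368,.053),65)
E
```

```text
clock: 11.5
tool_pos: [0.5959, 0.1365, 0.0548]
eef_rot: [0.843, 0.538, 0.001, 0.0]
contact_force: [0.6, -0.2, -0.3]
opening: 0.349
clock: 12.2
tool_pos: [0.5958, 0.137, 0.0542]
eef_rot: [0.843, 0.538, 0.001, -0.0]
contact_force: [1.1, 2.1, 5.6]
opening: 0.179
[1.08907929 2.1460622  5.57352679] [ 0.33837175 -0.15341675  0.12250025]
t [-0.0005 -0.0005  0.0012] w [ 0.0008 -0.0015  0.001 ]
```

```bash
python3 -m pendant '[[[0,0,0.1],[0,0,0],0],[[0,0,0.2],[0,0,0],0],[[0,0,0.3],[0,0,0],0],[[0,0,0.4],[0,0,0],0],[[0,0,0.5],[0,0,0],0],[[0,0,0.6],[0,0,0],0],[[0,0,0.7],[0,0,0],0],[[0,0,0.8],[0,0,0],0],[[0,0,0.9],[0,0,0],0],[[0,0,1.0],[0,0,0],0]]' 50
python3 - <<'E'
from h import *
from plant import r
s=r.get_state();print(s["contact_force"],s["moment"],s["q"][6]);print(Ro.from_quat(s["eef_rot"]).as_matrix()[:,0])
E
```

```text
clock: 13.2
tool_pos: [0.5945, 0.136, 0.0542]
eef_rot: [0.998, 0.066, -0.001, 0.0]
contact_force: [-2.1, 1.2, 8.0]
opening: 0.179
[-2.05746213  1.1677227   8.03413771] [0.00846363 0.33286501 0.2802512 ] -0.036147456499110046
[ 0.9913689   0.13109274 -0.00155004]
```

```bash
python3 -m pendant '[[[0,0,0.08],[0,0,0],0],[[0,0,0.16],[0,0,0],0],[[0,0,0.24],[0,0,0],0],[[0,0,0.3],[0,0,0],0],[[0,0,0.35],[0,0,0],0],[[0,0,0.35],[0,0,0],0]]' 60
cat > st.py <<'E'
from h import *
from plant import r
s=r.get_state();x=Ro.from_quat(s["eef_rot"]).as_matrix()[:,0]
print("F",s["contact_force"].round(1),"M",s["moment"].round(2),"theta",np.radians(90-1.2)-np.arctan2(x[1],x[0]),s["tool_pos"].round(4))
E
python3 st.py
```

```text
clock: 13.8
tool_pos: [0.5938, 0.136, 0.0541]
eef_rot: [0.994, -0.108, -0.001, 0.0]
contact_force: [-2.6, 1.0, 8.9]
opening: 0.174
F [-2.6  1.   8.9] M [0.07 0.55 0.11] theta 1.765759566406685 [0.5938 0.136  0.0541]
```

```bash
python3 -m pendant '[[[0,0,0.04],[0,0,0],0],[[0,0,0.08],[0,0,0],0],[[0,0,0.08],[0,0,0],0]]' 60; python3 st.py
python3 -m pendant '[[[0,0,0.03],[0,0,0],0],[[0,0,0.05],[0,0,0],0],[[0,0,0.05],[0,0,0],0]]' 60; python3 st.py
```

```text
clock: 14.1
tool_pos: [0.5937, 0.136, 0.0541]
eef_rot: [0.989, -0.145, -0.001, 0.001]
contact_force: [-3.3, 0.0, 8.3]
opening: 0.176
F [-3.3  0.   8.3] M [-0.11  0.61  1.07] theta 1.8415552273898927 [0.5937 0.136  0.0541]
clock: 14.4
tool_pos: [0.5937, 0.1359, 0.0541]
eef_rot: [0.986, -0.169, -0.001, 0.001]
contact_force: [-2.7, -1.1, 9.3]
opening: 0.179
F [-2.7 -1.1  9.3] M [-0.14  0.67  1.62] theta 1.8891055904448115 [0.5937 0.1359 0.0541]
```

```bash
python3 -m pendant '[[[0,0,0.03],[0,0,0],0],[[0,0,0.05],[0,0,0],0],[[0,0,0.05],[0,0,0],0],[[0,0,0.05],[0,0,0],0]]' 60; python3 st.py
```

```text
clock: 14.8
tool_pos: [0.5936, 0.1355, 0.0542]
eef_rot: [0.981, -0.193, -0.001, 0.001]
contact_force: [-4.0, -0.7, 9.5]
opening: 0.187
F [-4.  -0.7  9.5] M [-0.34  0.69  1.51] theta 1.9393075805323767 [0.5936 0.1355 0.0542]
```

Resistance levelled off at about 1.5–1.6 N m, with the pads starting to twist on the bar. I'll release and check.

```bash
python3 -m pendant '[[[0,0,0],[0,0,0],0.6],[[0,0,0],[0,0,0],0.6],[[0,0,0],[0,0,0],0.6],[[0,0,0],[0,0,0],0.6],[[0,0,0],[0,0,0],0.6],[[0,0,0],[0,0,-0.03],0.6],[[0,0,0],[0,0,-0.07],0.6],[[0,0,0],[0,0,-0.12],0.6],[[0,0,0],[0,0,-0.16],0.6],[[0,0,0],[0,0,-0.16],0.6]]'
python3 - <<'E'
from h import *
from plant import r
r.snapshot("top")
s=r.get_state();p=r.snapshot("wrist");C=wristcam(s,p);im=p["image"]
cv2.imwrite("pics/w5.png",im[:,:,::-1]);np.savez("pics/w5.npz",image=im,K=C[0],R=C[1],t=C[2]);x=Ro.from_quat(s["eef_rot"]).as_matrix()[:,0];print(s["tool_pos"],np.degrees(np.arctan2(x[1],x[0])),s["contact_force"])
m=mask(im,"red");n,l,st,ce=cv2.connectedComponentsWithStats(m)
for i in range(1,n):
    if st[i,4]>60: print(st[i],ray(ce[i],.033,*C)*1000)
E
```

```text
clock: 15.8
tool_pos: [0.5989, 0.1365, 0.2195]
eef_rot: [0.981, -0.196, 0.005, -0.002]
contact_force: [1.7, -0.1, 0.3]
opening: 0.601
[0.59694674 0.1365732  0.21656265] -22.633761818883368 [-0.40479506 -1.34636465 -0.60640207]
[ 164   47  145  110 7349] [[591.83824176 220.78551752]]
[ 464  148   96   52 2250] [[804.4541991   65.55718363]]
[221 188  18  17 236] [[549.16027173 148.75074572]]
```

View pics/w5.png

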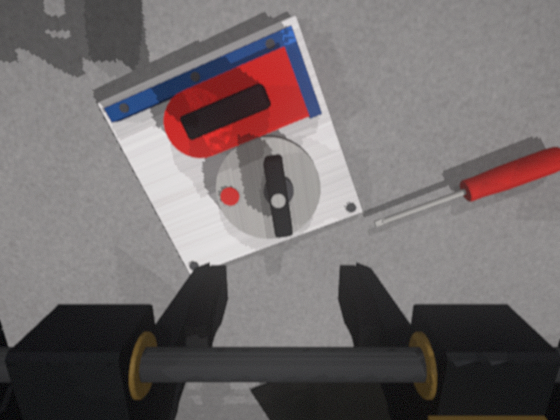

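The form is flush to the fence and stop. However, the bar (272,155)→(285,236) lags the tool by about 8°, and the dot puts the knob at only about 1.80, so the pads slipped. I'll measure the bar angle, regrip aligned and turn further.

```bash
cat > bar.py <<'E'
from h import *
def bar(im,C):
    u0=proj([[.5949,.1368,.072]],*C)[0]
    g=im.max(2); m=(g<45).astype(np.uint8); z=np.zeros_like(m)
    cv2.circle(z,tuple(int(round(v)) for v in u0),52,1,-1); m&=z
    n,l,st,ce=cv2.connectedComponentsWithStats(m); i=1+np.argmax(st[1:,4]); q=cv2.findNonZero((l==i).astype(np.uint8))[:,0]
    (c,wh,a)=cv2.minAreaRect(ray(q,.072,*C).astype(np.float32)*1000)
    a=a if wh[0]>wh[1] else a+90
    d=mask(im,"red")&(z*255); n,l,st,ce=cv2.connectedComponentsWithStats(d)
    cs=[ (st[i,4],ce[i]) for i in range(1,n) if 120<st[i,4]<450]
    for A,c2 in cs:
        v=ray(c2,.033,*C)[0]*1000-[594.9,136.8]; print("dot",A,v,"theta",np.arctan2(-v[0],-v[1])%6.28-.021)
    print("bar",st.shape,np.round(c,1),np.round(wh,1),"angle",a,"theta",np.radians((-a-1.2)%180))
E
python3 - <<'E'
from bar import *
from plant import r
for f in("w4","w5"):
    p=np.load(f"pics/{f}.npz");bar(p["image"],(p["K"],p["R"],p["t"]))
E
```

```text
Traceback (most recent call last):
  File "bar.py", line 6, in bar
    n,l,st,ce=cv2.connectedComponentsWithStats(m); i=1+np.argmax(st[1:,4]); q=cv2.findNonZero((l==i).astype(np.uint8))[:,0]
                                                       ~~~~~~~~~^^^^^^^^^^
ValueError: attempt to get argmax of an empty sequence
```

```bash
sed -i 's/g<45/g<70/; s/,52,1,-1/,60,1,-1/' bar.py
python3 - <<'E'
from bar import *
for f in("w4","w5"):
    p=np.load(f"pics/{f}.npz");print(p["image"][185,284],p["image"][220,281]);bar(p["image"],(p["K"],p["R"],p["t"]))
E
```

```text
[55 52 53] [61 57 58]
dot 156 [11.90503101 48.36339972] theta 3.358766622082269
dot 238 [-19.51565499 -42.22191758] theta 0.41196636585314544
bar (4, 5) [591.9 140. ] [19.2 70. ] angle 157.61600494384766 theta 0.36973046245605967
[52 51 52] [54 53 57]
dot 236 [-45.73972827  11.95074572] theta 1.8053602915820182
bar (2, 5) [595.2 140.6] [69.9 20.6] angle 71.02300262451172 theta 1.8810634621155577
```

```bash
python3 - <<'E'
from h import *
from plant import r
delta(r.get_state(),(.595,.137,.053),-18)
E
python3 -m pendant '[[[0,0,-0.08],[-0.002,0,0.04],0.6],[[0,0,-0.08],[-0.002,0,0.08],0.6],[[0,0,-0.08],[-0.002,0,0.12],0.6],[[0,0,-0.08],[-0.002,0,0.145],0.6],[[0,0,-0.08],[-0.002,0,0.162],0.6],[[0,0,-0.08],[-0.002,0,0.163],0.6],[[0,0,-0.08],[-0.002,0,0.163],0],[[0,0,-0.08],[-0.002,0,0.163],0],[[0,0,-0.08],[-0.002,0,0.163],0],[[0,0,-0.08],[-0.002,0,0.163],0]]' 60
python3 -m pendant '[[[0,0,0],[0,0,0],0],[[0,0,0],[0,0,0],0],[[0,0,0],[0,0,0],0],[[0,0,0],[0,0,0],0],[[0,0,0],[0,0,0],0],[[0,0,0],[0,0,0],0]]' 60
python3 st.py
```

```text
t [-0.0007 -0.      0.1614] w [-0.0012 -0.0011 -0.0806]
clock: 16.9
tool_pos: [0.5942, 0.1373, 0.0521]
eef_rot: [0.988, -0.157, 0.001, -0.0]
contact_force: [-1.4, 0.3, 15.4]
opening: 0.262
clock: 17.5
tool_pos: [0.5941, 0.1375, 0.0525]
eef_rot: [0.988, -0.156, 0.001, -0.0]
contact_force: [-1.2, -0.4, 7.3]
opening: 0.18
F [-1.2 -0.4  7.3] M [-0.09  0.33  0.59] theta 1.8621829691884701 [0.5941 0.1375 0.0525]
```

```bash
python3 -m pendant '[[[0,0,0.03],[0,0,0],0],[[0,0,0.06],[0,0,0],0],[[0,0,0.06],[0,0,0],0]]' 60; python3 st.py
python3 -m pendant '[[[0,0,0.03],[0,0,0],0],[[0,0,0.06],[0,0,0],0],[[0,0,0.06],[0,0,0],0]]' 60; python3 st.py
```

```text
clock: 17.8
tool_pos: [0.5941, 0.1374, 0.0525]
eef_rot: [0.983, -0.184, 0.001, -0.0]
contact_force: [-0.5, -1.1, 7.7]
opening: 0.187
F [-0.5 -1.1  7.7] M [-0.21  0.35  1.31] theta 1.9195649564469428 [0.5941 0.1374 0.0525]
clock: 18.1
tool_pos: [0.5941, 0.1375, 0.0525]
eef_rot: [0.977, -0.212, 0.001, 0.0]
contact_force: [-1.4, -0.6, 6.5]
opening: 0.194
F [-1.4 -0.6  6.5] M [-0.33  0.39  1.89] theta 1.977092047359137 [0.5941 0.1375 0.0525]
```

```bash
python3 -m pendant '[[[0,0,0.03],[0,0,0],0],[[0,0,0.06],[0,0,0],0],[[0,0,0.06],[0,0,0],0]]' 60; python3 st.py
python3 -m pendant '[[[0,0,0],[0,0,0],0.6],[[0,0,0],[0,0,0],0.6],[[0,0,0],[0,0,0],0.6],[[0,0,0],[0,0,0],0.6],[[0,0,0],[0,0,0],0.6],[[0,0,0],[0,0,-0.03],0.6],[[0,0,0],[0,0,-0.07],0.6],[[0,0,0],[0,0,-0.12],0.6],[[0,0,0],[0,0,-0.16],0.6],[[0,0,0],[0,0,-0.16],0.6]]'
python3 - <<'E'
from bar import *
from plant import r
r.snapshot("top");r.snapshot("top")
s=r.get_state();p=r.snapshot("wrist");C=wristcam(s,p);im=p["image"];bar(im,C);delta(s,(.595,.137,.053),-18)
x=Ro.from_quat(s["eef_rot"]).as_matrix()[:,0];print("tooltheta",np.radians(88.8)-np.arctan2(x[1],x[0]))
np.savez("pics/w6.npz",image=im,K=C[0],R=C[1],t=C[2])
cv2.imwrite("pics/w6.png",cv2.resize(im[20:260,90:370],None,fx=2.5,fy=2.5,interpolation=cv2.INTER_CUBIC)[:,:,::-1])
E
```

```text
clock: 18.4
tool_pos: [0.5943, 0.1382, 0.0525]
eef_rot: [0.97, -0.241, 0.001, -0.001]
contact_force: [-1.5, -0.5, 7.0]
opening: 0.202
F [-1.5 -0.5  7. ] M [0.02 0.33 1.71] theta 2.0372424227515973 [0.5943 0.1382 0.0525]
clock: 19.4
tool_pos: [0.5968, 0.1372, 0.2163]
eef_rot: [0.969, -0.245, 0.005, -0.002]
contact_force: [0.3, -0.9, 0.8]
opening: 0.596
dot 236 [-45.6669365   12.10400692] theta 1.8088884770889102
bar (2, 5) [595.2 140.4] [70.2 19. ] angle 73.83737182617188 theta 1.8319434531798637
t [ 0.0015 -0.0003  0.1582] w [-0.001  -0.0006 -0.1806]
tooltheta 2.0446410278468856
```

View pics/w6.png

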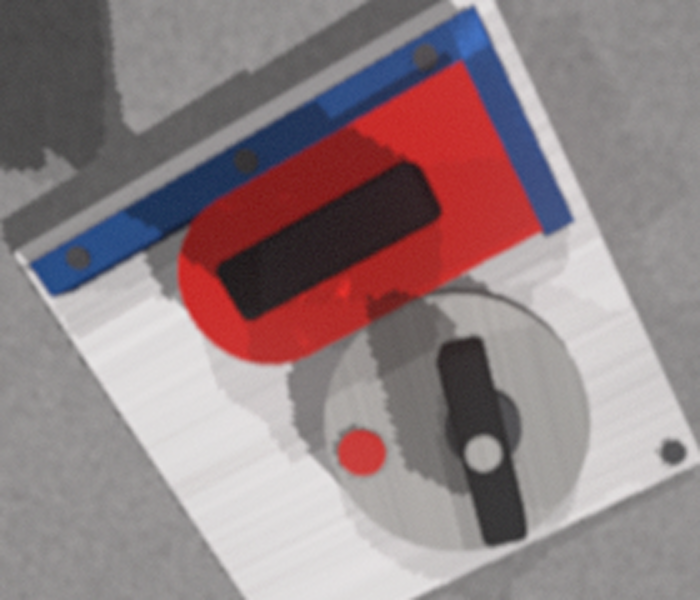

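The form is flush on the fence and the stop, and the disc is touching it. The knob still reads about 1.81 by dot and 1.83 by bar, so it slipped or sprang back again. I'll regrip squarely and track the dot while it is held.

```bash
python3 -m pendant '[[[0,0,-0.1],[0,0,0.04],0.6],[[0,0,-0.22],[0.001,0,0.08],0.6],[[0,0,-0.22],[0.001,0,0.12],0.6],[[0,0,-0.22],[0.001,0,0.145],0.6],[[0,0,-0.22],[0.001,0,0.158],0.6],[[0,0,-0.22],[0.001,0,0.16],0.6],[[0,0,-0.22],[0.001,0,0.16],0.6],[[0,0,-0.22],[0.001,0,0.16],0],[[0,0,-0.22],[0.001,0,0.16],0],[[0,0,-0.22],[0.001,0,0.16],0]]' 60
python3 -m pendant '[[[0,0,0],[0,0,0],0],[[0,0,0],[0,0,0],0],[[0,0,0],[0,0,0],0],[[0,0,0],[0,0,0],0],[[0,0,0],[0,0,0],0],[[0,0,0],[0,0,0],0],[[0,0,0],[0,0,0],0]]' 60
cat > dot.py <<'E'
from h import *
from plant import r
def look(n):
    s=r.get_state();p=r.snapshot("wrist");C=wristcam(s,p);d=mask(p["image"],"red");N,l,st,ce=cv2.connectedComponentsWithStats(d)
    for i in range(1,N):
        v=ray(ce[i],.033,*C)[0]*1000-[594.9,136.8]
        if st[i,4]>150 and np.hypot(*v)<56: print("wrist dot",st[i],v,"theta",np.arctan2(-v[0],-v[1])%6.28-.021)
    p=r.snapshot("scene");C=(p["mtx"],p["R"],p["t"])
    u=proj([[.549,.149,.033]],*C)[0];d=mask(p["image"],"red");z=np.zeros_like(d);cv2.circle(z,tuple(int(v) for v in u),5,255,-1);q=cv2.findNonZero(d&z)
    if q is not None:
        v=ray(q[:,0].mean(0),.033,*C)[0]*1000-[594.9,136.8];print("scene",len(q),v,np.arctan2(-v[0],-v[1])%6.28-.021)
look(0)
E
python3 st.py; python3 dot.py
```

```text
clock: 20.55
tool_pos: [0.5949, 0.1369, 0.0518]
eef_rot: [0.991, -0.137, 0.001, -0.0]
contact_force: [-0.6, 0.9, 0.1]
opening: 0.352
clock: 21.25
tool_pos: [0.5941, 0.1373, 0.0524]
eef_rot: [0.991, -0.136, 0.0, -0.001]
contact_force: [-2.9, -0.1, 10.8]
opening: 0.181
F [-2.9 -0.1 10.8] M [0.01 0.86 0.31] theta 1.8231800324388345 [0.5941 0.1373 0.0524]
wrist dot [171 257  36  32 887] [-45.56507555  12.2343359 ] theta 1.8121118698026748
```

The dot stays visible while gripped (theta 1.812). Now turn in small steps and look.

```bash
python3 -m pendant '[[[0,0,0.04],[0,0,0],0],[[0,0,0.08],[0,0,0],0],[[0,0,0.08],[0,0,0],0]]' 60; python3 st.py; python3 dot.py
python3 -m pendant '[[[0,0,0.04],[0,0,0],0],[[0,0,0.06],[0,0,0],0],[[0,0,0.06],[0,0,0],0]]' 60; python3 st.py; python3 dot.py
```

```text
clock: 21.65
tool_pos: [0.5941, 0.1373, 0.0525]
eef_rot: [0.985, -0.174, 0.0, -0.0]
contact_force: [-3.8, -1.4, 12.4]
opening: 0.185
F [-3.8 -1.4 12.4] M [-0.11  0.8   1.49] theta 1.8987370480119043 [0.5941 0.1373 0.0525]
wrist dot [172 263  35  32 876] [-45.52035792  12.32093703] theta 1.8141313393597858
clock: 22.05
tool_pos: [0.594, 0.1371, 0.0525]
eef_rot: [0.979, -0.202, 0.0, 0.0]
contact_force: [-3.3, -1.7, 11.4]
opening: 0.191
F [-3.3 -1.7 11.4] M [-0.24  0.83  1.87] theta 1.9568782505156204 [0.594  0.1371 0.0525]
wrist dot [173 268  35  31 866] [-45.48332212  12.36857176] theta 1.8153121263698446
```

```bash
cat > edges.py <<'E'
from h import *
def line(P,z,C):
    P=ray(P,z,*C)*1000;v=cv2.fitLine(P.astype(np.float32),cv2.DIST_HUBER,0,.01,.01).ravel();return v if v[0]>0 else v*[-1,-1,1,1]
def edges(im,C,ox=.5658,oy=.1745,yaw=-1.2):
    # sample along jig-frame scan lines: colour at jig y positions, for top face height
    c,s_=np.cos(np.radians(yaw)),np.sin(np.radians(yaw))
    W=lambda x,y,z:(ox+c*x-s_*y,oy+s_*x+c*y,z)
    red=mask(im,"red")>0; blue=mask(im,"blue")>0
    def scan(pts,m):
        u=proj(pts,*C);return cv2.remap(m.astype(np.float32),u[:,0].astype(np.float32).reshape(-1,1),u[:,1].astype(np.float32).reshape(-1,1),cv2.INTER_LINEAR).ravel()>.5
    for x in(-12,0,62,70,74):
        y=np.arange(0,95,.25);a=scan([W(.001*x,.001*v,.038) for v in y],red);b=scan([W(.001*x,.001*v,.030) for v in y],blue)
        print("x",x,"red y",y[a][[0,-1]],"blue y(z30)",y[b][y[b]>60][[0,-1]] if b.any() else None)
    for yy in(20,30,60):
        x=np.arange(50,100,.25);a=scan([W(.001*v,.001*yy,.038) for v in x],red);b=scan([W(.001*v,.001*yy,.030) for v in x],blue)
        print("y",yy,"heel",x[a][-1],"stop",x[b][[0,-1]])
if __name__=="__main__":
    p=np.load("pics/w6.npz");edges(p["image"],(p["K"],p["R"],p["t"]))
E
python3 edges.py
```

```text
x -12 red y [15.75 74.5 ] blue y(z30) [77.25 87.25]
x 0 red y [15.75 74.5 ] blue y(z30) [77.25 87.25]
x 62 red y [16.75 75.  ] blue y(z30) [77.5 88. ]
x 70 red y [16.25 75.  ] blue y(z30) [86.25 87.75]
x 74 red y [16.5  75.25] blue y(z30) [77.75 88.  ]
y 20 heel 79.5 stop [81.25 89.5 ]
y 30 heel 79.5 stop [81.25 89.5 ]
y 60 heel 78.75 stop [81. 90.]
```

Held at 1.87 N m, the knob moves only about 0.003 (1.812 to 1.815): the grip twists rather than the knob. The form is parallel and flush to fence and stop (edges constant within about 1 mm). For more torque I'll grip the free end of the bar, 24 mm off axis, and push it tangentially.

```bash
python3 -m pendant '[[[0,0,0],[0,0,0],0.42],[[0,0,0],[0,0,0],0.42],[[0,0,0],[0,0,0],0.42],[[0,0,-0.07],[0,0,0],0.42],[[0,0,-0.14],[0,0,0],0.42],[[0,0,-0.14],[0.0015,0.011,0],0.42],[[0,0,-0.14],[0.0033,0.0238,0],0.42],[[0,0,-0.14],[0.0033,0.0238,0],0.42],[[0,0,-0.14],[0.0033,0.0238,0],0],[[0,0,-0.14],[0.0033,0.0238,0],0]]' 60
python3 -m pendant '[[[0,0,0],[0,0,0],0],[[0,0,0],[0,0,0],0],[[0,0,0],[0,0,0],0],[[0,0,0],[0,0,0],0],[[0,0,0],[0,0,0],0],[[0,0,0],[0,0,0],0]]' 60
python3 st.py;python3 dot.py
```

```text
clock: 23.15
tool_pos: [0.5877, 0.114, 0.0507]
eef_rot: [0.991, -0.137, -0.0, -0.0]
contact_force: [0.2, 0.2, 0.3]
opening: 0.263
clock: 23.75
tool_pos: [0.5881, 0.1141, 0.0507]
eef_rot: [0.991, -0.137, 0.0, -0.0]
contact_force: [1.8, 1.3, -3.3]
opening: 0.176
F [ 1.8  1.3 -3.3] M [ 0.22 -0.42  0.28] theta 1.8241138944059485 [0.5881 0.1141 0.0507]
wrist dot [164 213  37  34 996] [-45.45597753  12.26226189] theta 1.8132856318695607
```

```bash
python3 -m pendant '[[[0,0,0.03],[-0.001,0,0],0],[[0,0,0.06],[-0.002,0,0],0],[[0,0,0.06],[-0.002,0,0],0]]' 60; python3 st.py; python3 dot.py
python3 -m pendant '[[[0,0,0.02],[-0.001,0,0],0],[[0,0,0.04],[-0.002,0,0],0],[[0,0,0.04],[-0.002,0,0],0]]' 60; python3 st.py; python3 dot.py
```

```text
clock: 24.15
tool_pos: [0.5879, 0.1141, 0.0508]
eef_rot: [0.986, -0.166, 0.002, -0.0]
contact_force: [5.9, 0.4, -6.9]
opening: 0.176
F [ 5.9  0.4 -6.9] M [ 0.07 -1.17  1.26] theta 1.882727031095642 [0.5879 0.1141 0.0508]
wrist dot [162 218  37  34 982] [-45.34153785  12.41272713] theta 1.8170099233112922
clock: 24.55
tool_pos: [0.5879, 0.1144, 0.0508]
eef_rot: [0.983, -0.185, 0.004, -0.0]
contact_force: [9.3, -0.3, -9.1]
opening: 0.184
F [ 9.3 -0.3 -9.1] M [ 0.03 -1.8   1.38] theta 1.9223883820808614 [0.5879 0.1144 0.0508]
wrist dot [161 223  37  33 974] [-45.35198415  12.43785506] theta 1.8174666405044149
```

```bash
python3 -m pendant '[[[0,0,0],[-0.003,0,0],0],[[0,0,0],[-0.006,0,0],0],[[0,0,0],[-0.008,0,0],0],[[0,0,0],[-0.008,0,0],0]]' 60; python3 st.py; python3 dot.py
python3 -m pendant '[[[0,0,0],[-0.003,0,0],0],[[0,0,0],[-0.006,0,0],0],[[0,0,0],[-0.008,0,0],0],[[0,0,0],[-0.008,0,0],0]]' 60; python3 st.py; python3 dot.py
```

```text
clock: 25.05
tool_pos: [0.5878, 0.1145, 0.0509]
eef_rot: [0.982, -0.186, 0.012, 0.0]
contact_force: [24.9, -5.3, -24.5]
opening: 0.184
F [ 24.9  -5.3 -24.5] M [-0.76 -4.28  1.44] theta 1.9247161927678391 [0.5878 0.1145 0.0509]
wrist dot [160 223  37  34 985] [-45.31983697  12.55878693] theta 1.8201273676515068
clock: 25.55
tool_pos: [0.5877, 0.1147, 0.051]
eef_rot: [0.982, -0.188, 0.019, 0.0]
contact_force: [39.0, -8.1, -38.6]
opening: 0.187
F [ 39.   -8.1 -38.6] M [-1.39 -6.7   1.17] theta 1.9283211548294055 [0.5877 0.1147 0.051 ]
wrist dot [159 224  38  34 991] [-45.29659682  12.58081108] theta 1.8207108572405766
```

```bash
python3 -m pendant '[[[0,0,0.03],[0,0,0.004],0],[[0,0,0.05],[0,0,0.008],0],[[0,0,0.05],[0,0,0.01],0],[[0,0,0.05],[0,0,0.01],0],[[0,0,0.05],[0,0,0.01],0],[[0,0,0.05],[0,0,0.01],0],[[0,0,0.05],[0,0,0.01],0],[[0,0,0.05],[0,0,0.01],0]]' 60; python3 st.py; python3 dot.py
```

```text
clock: 26.45
tool_pos: [0.588, 0.1152, 0.0501]
eef_rot: [0.977, -0.213, 0.02, -0.002]
contact_force: [17.8, -7.6, 36.5]
opening: 0.194
F [17.8 -7.6 36.5] M [-1.71 -3.33  1.23] theta 1.9790184189386038 [0.588  0.1152 0.0501]
wrist dot [158 231  37  34 991] [-45.32989568  12.45188785] theta 1.8178787986297003
```

The knob stays at about 1.82 even with roughly 2 N m applied, so it is blocked hard against the form. I'll release, check the angle stays, and check the form's seating precisely.

```bash
python3 -m pendant '[[[0,0,-0.05],[0.010,0,-0.005],0],[[0,0,-0.1],[0.018,0,-0.008],0],[[0,0,-0.1],[0.018,0,-0.008],0.45],[[0,0,-0.1],[0.018,0,-0.008],0.45],[[0,0,-0.1],[0.018,0,-0.008],0.45],[[0,0,-0.1],[0.018,0,-0.008],0.45],[[0,0,-0.1],[0.018,0,-0.04],0.45],[[0,0,-0.1],[0.018,0,-0.08],0.45],[[0,0,-0.1],[0.018,0,-0.13],0.45],[[0,0,-0.1],[0.018,0,-0.16],0.45]]'
python3 - <<'E'
from bar import *
from edges import *
from plant import r
r.snapshot("top")
s=r.get_state();print(s["tool_pos"],s["eef_rot"]);p=r.snapshot("wrist");C=wristcam(s,p);im=p["image"];bar(im,C);edges(im,C)
np.savez("pics/w7.npz",image=im,K=C[0],R=C[1],t=C[2]);cv2.imwrite("pics/w7.png",im[:,:,::-1])
# fits: form -y edge & heel, fence outer edge & stop outer edge, from column-wise masks in jig frame
K,R,t=C
c,sn=np.cos(np.radians(-1.2)),np.sin(np.radians(-1.2))
def samp(m,z,x,y):
    X=np.c_[.5658+c*x-sn*y,.1745+sn*x+c*y,np.full(len(x),z)];u=proj(X,*C).astype(np.float32)
    return cv2.remap(cv2.GaussianBlur(m,(3,3),0).astype(np.float32),u[:,0].reshape(-1,1),u[:,1].reshape(-1,1),cv2.INTER_LINEAR).ravel()
red,blue=mask(im,"red"),mask(im,"blue")
def edge(m,z,xs,ys,first):
    o=[]
    for x in xs:
        v=samp(m,z,np.full(len(ys),x),ys)>127
        if v.any():o.append((x*1e3,ys[v][0 if first else -1]*1e3))
    o=np.array(o,np.float32);l=cv2.fitLine(o,cv2.DIST_HUBER,0,.01,.01).ravel();return "deg",np.degrees(np.arctan(l[1]/l[0])),"y",l[3],len(o)
print("form -y edge",edge(red,.038,np.r_[np.arange(-.012,.0,.001),np.arange(.05,.078,.001)],np.arange(.0,.03,.0002),True))
print("form +y edge",edge(red,.038,np.r_[np.arange(-.012,.015,.001),np.arange(.05,.078,.001)],np.arange(.06,.085,.0002),False))
print("fence outer",edge(blue,.03,np.arange(-.07,.08,.002),np.arange(.08,.1,.0002),False))
print("fence inner(free part)",edge(blue,.03,np.arange(-.085,-.045,.001),np.arange(.065,.085,.0002),True))
E
```

```text
clock: 27.55
tool_pos: [0.586, 0.1129, 0.2038]
eef_rot: [0.987, -0.162, 0.001, -0.0]
contact_force: [0.2, -0.4, -0.3]
opening: 0.449
[0.58831618 0.11310598 0.20765741] [ 0.98671363 -0.16239707  0.00454378 -0.00166385]
dot 256 [-45.26025055  11.95557398] theta 1.8080492922428806
bar (2, 5) [593.7 139.4] [68.6 19.7] angle 73.22359466552734 theta 1.842655885506653
x -12 red y [15.75 74.25] blue y(z30) [77.25 87.  ]
x 0 red y [15.75 74.25] blue y(z30) [86.5 87.5]
x 62 red y [16.5  74.75] blue y(z30) [78.25 87.5 ]
x 70 red y [16.25 75.  ] blue y(z30) [86.75 87.25]
x 74 red y [16.25 75.  ] blue y(z30) [78.25 86.  ]
y 20 heel 79.25 stop [81.75 89.75]
y 30 heel 78.75 stop [81.25 89.75]
y 60 heel 79.0 stop [81.5  89.75]
form -y edge ('deg', np.float32(0.4635879), 'y', np.float32(16.0), 40)
form +y edge ('deg', np.float32(0.46808058), 'y', np.float32(74.71636), 55)
fence outer ('deg', np.float32(0.23632285), 'y', np.float32(87.42), 76)
fence inner(free part) ('deg', np.float32(0.2871347), 'y', np.float32(73.020004), 41)
```

View pics/w7.png

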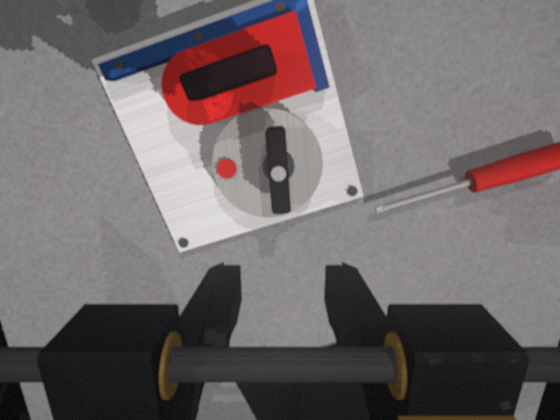

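The form sits flush: a skew of about 0.2° against the fence, within noise. The knob holds at about 1.81 after release. I'll do a firmness test on the rib: grip it, push it towards the fence to seat it, and pull it away from the stop.

Run:
```python
from h import *
from plant import r
s=r.get_state();print(s["q"]);delta(s,(.5845,.2192,.2077),-91)
```

```text
[-0.43381216  0.71992659  0.2939969   1.71483345 -0.28667599  0.74087155
 -0.32336343]
t [-0.037  -0.0994 -0.0025] w [-0.008  -0.0036  1.2623]
```

```bash
python3 -m pendant '[[[0,0,0.14],[-0.007,-0.02,0],0.5],[[0,0,0.28],[-0.014,-0.04,0],0.5],[[0,0,0.42],[-0.021,-0.06,0],0.5],[[0,0,0.56],[-0.03,-0.08,0],0.5],[[0,0,0.70],[-0.037,-0.0995,0],0.5],[[0,0,0.84],[-0.037,-0.0995,0],0.5],[[0,0,0.98],[-0.037,-0.0995,0],0.5],[[0,0,1.12],[-0.037,-0.0995,0],0.5],[[0,0,1.26],[-0.037,-0.0995,0],0.5],[[0,0,1.26],[-0.037,-0.0995,0],0.5]]'
python3 - <<'E'
from h import *
from plant import r
s=r.get_state();delta(s,(.5845,.2192,.055),-91)
E
```

```text
clock: 28.65
tool_pos: [0.5809, 0.2191, 0.199]
eef_rot: [-0.702, 0.712, 0.0, -0.002]
contact_force: [-0.2, -0.4, 1.0]
opening: 0.504
t [-0.0005 -0.004   0.144 ] w [ 0.0026 -0.002   0.0025]
```

```bash
python3 -m pendant '[[[0,0,0],[0,-0.002,0.04],0.5],[[0,0,0],[0,-0.002,0.08],0.5],[[0,0,0],[0,-0.002,0.115],0.5],[[0,0,0],[0,-0.002,0.135],0.5],[[0,0,0],[0,-0.002,0.144],0.5],[[0,0,0],[0,-0.002,0.144],0.5],[[0,0,0],[0,-0.002,0.144],0],[[0,0,0],[0,-0.002,0.144],0],[[0,0,0],[0,-0.002,0.144],0],[[0,0,0],[0,-0.002,0.144],0]]' 40
python3 -m pendant '[[[0,0,0],[0,0,0],0],[[0,0,0],[0,0,0],0],[[0,0,0],[0,0,0],0],[[0,0,0],[0,0,0],0]]'; python3 st.py
python3 -m pendant '[[[0,0,0.02],[-0.002,-0.001,0],0],[[0,0,0.04],[-0.004,-0.002,0],0],[[0,0,0.04],[-0.006,-0.003,0],0],[[0,0,0.04],[-0.006,-0.003,0],0]]'; python3 st.py
```

```text
clock: 29.65
tool_pos: [0.5847, 0.22, 0.0578]
eef_rot: [-0.702, 0.712, -0.0, 0.001]
contact_force: [-0.4, 1.8, 4.2]
opening: 0.218
clock: 30.05
tool_pos: [0.5848, 0.2199, 0.0578]
eef_rot: [-0.702, 0.712, -0.0, 0.001]
contact_force: [-1.1, 0.1, 7.0]
opening: 0.222
F [-1.1  0.1  7. ] M [ 0.28  0.27 -0.08] theta 3.1345173383779024 [0.5848 0.2199 0.0578]
clock: 30.45
tool_pos: [0.585, 0.22, 0.0578]
eef_rot: [-0.688, 0.726, -0.001, -0.004]
contact_force: [-7.4, -8.7, 12.7]
opening: 0.224
F [-7.4 -8.7 12.7] M [-1.62  1.63  0.71] theta 3.1749300015108157 [0.585  0.22   0.0578]
```

```bash
python3 -m pendant '[[[0,0,0],[-0.003,0,0],0],[[0,0,0],[-0.006,0,0],0],[[0,0,0],[-0.008,0,0],0],[[0,0,0],[-0.008,0,0],0]]'; python3 st.py
python3 -m pendant '[[[0,0,-0.02],[0.007,0.003,0],0],[[0,0,-0.04],[0.014,0.006,0],0],[[0,0,-0.04],[0.014,0.008,0],0],[[0,0,-0.04],[0.014,0.008,0],0]]'; python3 st.py
```

```text
clock: 30.85
tool_pos: [0.5852, 0.2202, 0.0577]
eef_rot: [-0.686, 0.728, -0.004, -0.008]
contact_force: [-8.8, -20.0, 12.8]
opening: 0.226
F [ -8.8 -20.   12.8] M [-3.85  1.9   0.55] theta 3.180676701643916 [0.5852 0.2202 0.0577]
clock: 31.25
tool_pos: [0.5845, 0.2199, 0.058]
eef_rot: [-0.702, 0.712, -0.004, 0.004]
contact_force: [10.3, 0.7, -3.5]
opening: 0.222
F [10.3  0.7 -3.5] M [ 0.17 -1.73 -0.27] theta 3.1357943042708474 [0.5845 0.2199 0.058 ]
```

Under about 20 N towards the fence and 10 N away from the stop, the form does not move beyond about 0.5 mm of pad give: it is clamped. I'll push back on the stop, release, and give the knob one last tightening.

```bash
python3 -m pendant '[[[0,0,0],[-0.002,-0.008,0],0],[[0,0,0],[-0.002,-0.010,0],0],[[0,0,0],[-0.002,-0.010,0],0],[[0,0,0],[0,-0.006,0],0.5],[[0,0,0],[0,-0.006,0],0.5],[[0,0,0],[0,-0.006,0],0.5],[[0,0,0],[0,-0.006,0],0.5],[[0,0,0],[0,-0.006,-0.04],0.5],[[0,0,0],[0,-0.006,-0.09],0.5],[[0,0,0],[0,-0.006,-0.14],0.5]]'
python3 -m pendant '[[[0,0,-0.14],[0.03,0,0],0.6],[[0,0,-0.28],[0.06,0,0],0.6],[[0,0,-0.42],[0.08,0,0],0.6],[[0,0,-0.56],[0.08,0,0],0.6],[[0,0,-0.7],[0.08,0,0],0.6],[[0,0,-0.84],[0.08,0,0],0.6],[[0,0,-0.98],[0.08,0,0],0.6],[[0,0,-1.12],[0.08,0,0],0.6],[[0,0,-1.25],[0.08,0,0],0.6],[[0,0,-1.25],[0.08,0,0],0.6]]'
python3 - <<'E'
from bar import *
from plant import r
s=r.get_state();delta(s,(.5945,.137,.053),-16.5);p=r.snapshot("wrist");bar(p["image"],wristcam(s,p))
E
```

```text
clock: 32.25
tool_pos: [0.5845, 0.2195, 0.1978]
eef_rot: [-0.702, 0.712, 0.0, -0.001]
contact_force: [1.5, 1.3, -0.3]
opening: 0.497
clock: 33.25
tool_pos: [0.5839, 0.1394, 0.1968]
eef_rot: [0.986, -0.167, 0.0, -0.0]
contact_force: [0.3, 0.4, 0.1]
opening: 0.601
t [ 0.0108 -0.0012  0.1438] w [-0.0005 -0.     -0.0468]
dot 209 [-44.27460355  11.18204133] theta 1.7971839542369998
bar (2, 5) [593.5 141.1] [70.7 20.2] angle 73.73991394042969 theta 1.8336444141680974
```

```bash
python3 -m pendant '[[[0,0,-0.03],[0.0108,-0.001,0.04],0.6],[[0,0,-0.03],[0.0108,-0.001,0.08],0.6],[[0,0,-0.03],[0.0108,-0.001,0.12],0.6],[[0,0,-0.03],[0.0108,-0.001,0.144],0.6],[[0,0,-0.03],[0.0108,-0.001,0.144],0.6],[[0,0,-0.03],[0.0108,-0.001,0.144],0],[[0,0,-0.03],[0.0108,-0.001,0.144],0],[[0,0,-0.03],[0.0108,-0.001,0.144],0],[[0,0,-0.03],[0.0108,-0.001,0.144],0],[[0,0,-0.03],[0.0108,-0.001,0.144],0]]' 60
python3 -m pendant '[[[0,0,0],[0,0,0],0],[[0,0,0],[0,0,0],0],[[0,0,0],[0,0,0],0],[[0,0,0],[0,0,0],0],[[0,0,0],[0,0,0],0],[[0,0,0.04],[0,0,0],0],[[0,0,0.08],[0,0,0],0],[[0,0,0.11],[0,0,0],0],[[0,0,0.13],[0,0,0],0],[[0,0,0.13],[0,0,0],0]]' 60
python3 st.py; python3 dot.py
```

```text
clock: 34.3
tool_pos: [0.5941, 0.1374, 0.0536]
eef_rot: [0.988, -0.152, -0.0, -0.0]
contact_force: [-0.6, -0.6, 4.4]
opening: 0.178
clock: 35.3
tool_pos: [0.5942, 0.1377, 0.0537]
eef_rot: [0.977, -0.212, 0.0, -0.0]
contact_force: [-1.7, -0.1, 6.3]
opening: 0.193
F [-1.7 -0.1  6.3] M [-0.02  0.54  1.61] theta 1.9779904272278659 [0.5942 0.1377 0.0537]
wrist dot [175 270  35  31 846] [-45.51238601  12.1997077 ] theta 1.8116920757517583
```

The knob no longer yields under about 1.6–1.9 N m, so it is bearing solidly. Release, retreat, final check.

```bash
python3 -m pendant '[[[0,0,0],[0,0,0],0.6],[[0,0,0],[0,0,0],0.6],[[0,0,0],[0,0,0],0.6],[[0,0,0],[0,0,0],0.6],[[0,0,0],[0,0,0],0.6],[[0,0,0],[0,0,-0.03],0.6],[[0,0,0],[0,0,-0.07],0.6],[[0,0,0],[0,0,-0.12],0.6],[[0,0,0],[0,0,-0.16],0.6],[[0,0,0],[0,0,-0.2],0.6]]'
python3 -m pendant '[[[0,0,0],[0,0.03,-0.02],0.6],[[0,0,0],[0,0.07,-0.02],0.6],[[0,0,0],[0,0.11,-0.02],0.6],[[0,0,0],[0,0.15,-0.02],0.6],[[0,0,0],[0,0.15,-0.02],0.6],[[0,0,0],[0,0.15,-0.02],0.6]]'
python3 - <<'E'
from h import *
from plant import r
p=r.snapshot("top");im=p["image"];C=(p["mtx"],p["R"],p["t"])
a=cv2.resize(im[140:245,165:265],None,fx=3.5,fy=3.5,interpolation=cv2.INTER_CUBIC);q=r.snapshot("scene")["image"][160:300,100:460]
h=a.shape[0];b=cv2.resize(q,(440,int(140*440/360)));o=np.zeros((h,a.shape[1]+440,3),np.uint8);o[:,:a.shape[1]]=a;o[:b.shape[0],a.shape[1]:]=b
cv2.imwrite("pics/fin.png",o[:,:,::-1]);print(r.get_state()["clock"],o.shape)
p0=np.load("pics/top0.npz")["image"]
for n,bx in(("can",(80,160,125,195)),("blue",(420,175,458,222)),("driver",(248,78,268,155))):
    x0,y0,x1,y1=bx;print(n,np.abs(im[y0:y1,x0:x1].astype(int)-p0[y0:y1,x0:x1]).mean())
E
```

```text
clock: 36.4
tool_pos: [0.594, 0.1368, 0.2546]
eef_rot: [0.976, -0.216, 0.0, -0.0]
contact_force: [0.3, 1.4, -0.3]
opening: 0.598
clock: 37.0
tool_pos: [0.5308, 0.0002, 0.273]
eef_rot: [0.976, -0.217, 0.0, -0.0]
contact_force: [1.3, 0.3, -0.1]
opening: 0.6
37.1 (368, 790, 3)
can 16.815026455026455
blue 10.681970884658455
driver 16.958874458874458
```

View pics/fin.png

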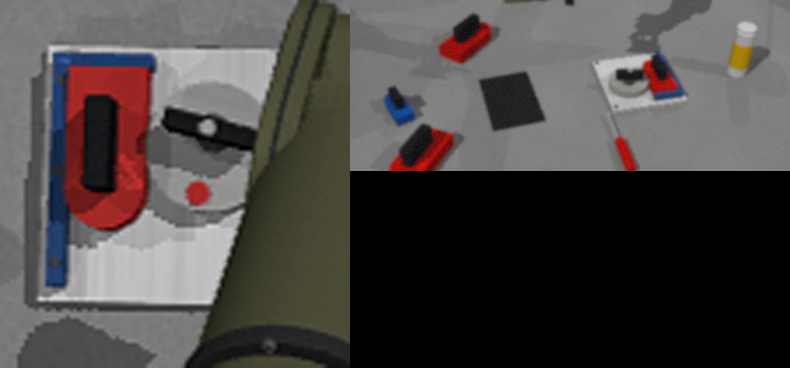

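The final view shows the form flush along the fence and against the stop, the disc touching it, the bystanders in place and the robot clear. Handing in.

```bash
python3 -c "
from plant import r
print(r.finish_job())"
```

```text
the job is handed in; nothing more can be done
None
```

I handed the job in at about 37 s. The red form is in the jig bed and clamped by the knob, but the knob stopped at about 1.81 rad, short of the 1.87–1.97 your notes suggest.

- **Placing:** I picked the red form off the mat (the smallest of the three), set it in the bed and pushed its heel onto the end stop until force showed contact. I then turned the knob clockwise from about 0.42 rad and let go.
- **Form seating:** In the images it lies along the fence with about 0.2° of skew, which is within noise, and its heel is at the stop. It moved no more than about 0.5 mm under a 20 N push towards the fence and a 10 N pull away from the stop.
- **Bystanders:** The small blue form, the can and the screwdriver look unmoved in the final view. My numeric before/after image comparison was not clean (mean differences of 11–17 grey levels). I put that down to changed shadows and the arm, but did not check further.
- **Knob angle:** The red dot reads about 1.81 rad and the bar handle 1.83–1.84, with an uncertainty of a few hundredths. The play is gone at about 1.77. At 1.6–2 N m the pads twisted on the bar instead of turning the knob, including when I gripped off-axis for more leverage. I took that as bearing firmly, but the angle check itself did not pass.

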